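Roll the sowing drum up into the bench seeder and close the keeper

ROBOT

A 6-joint arm with a two-finger parallel gripper is mounted at the origin on the work surface. World frame = base frame: x ahead of the robot, y to its left, z up, the work surface at z = 0. Lengths are in m, angles in rad, forces in N, time in s.
With the tool pointing down it reaches from about 0.3 to 0.775 m from the base axis. Payload 14.6 kg.
Tool frame: the origin (TCP) lies at the very end of the fingers, on their centre line; the grasp point (between the pads) lies 19 mm behind it; z points along the fingers, x is the direction in which the jaws open and shut, and the axes are right-handed (so a half turn about z gives the same grasp; the last joint's range is limited). The gripper opens to 94 mm and grips with 3 to 60 N. Pads are 16 mm wide; open, the fingers measure 119 mm over their backs; the gripper's body (75 mm by 177 mm) begins 78 mm behind the grasp point.
Start: joints at [1.192, 0.3, 1.521, -0, 1.321, -0.067], TCP at [0.169, 0.523, 0.205] pointing down, gripper open.
Joint ranges: [-3.03, 3.03], [-0.79, 2.21], [0.23, 2.52], [-1.04, 4.18], [0, 3.07], [-2.55, 2.55]. Speed limits (rad/s): [2.22, 2.22, 2.57, 3.14, 3.14, 3.14].

INTERFACE

Orientations are given as [roll, pitch, yaw] about the fixed x, y, z axes, in that order (R = Rz(yaw) Ry(pitch) Rx(roll)).
In Python, from station import ctrl gives the robot as it stands.
- The arm moves only by the shell command python3 -m inch 'ROWS' [FORCE]. ROWS is JSON, one flat list of numbers, 7 for each row, row after row: the shift along the tool's x, y, z in cm, then the turn, a rotation vector about the tool's x, y, z in rad, then the opening, from 0 (shut) to 1 (fully open). In form: [tx, ty, tz, wx, wy, wz, claw, tx, ty, tz, wx, wy, wz, claw, ...]. A call has 1 to 20 rows; each row shifts and turns the commanded pose from where the row before left it, along the tool's axes as they then stand; what a row does not reach is not made up. A row lasts 1/8 s, in which the tool goes at most 62.5 mm and 10.7 degrees, less where a joint would pass 70% of its speed; a pose out of reach is approached as far as the arm can. A call is refused whole if a number of a shift passes 6.25 or a number of a turn 0.188, either way. A call with a gripper value outside its range is refused whole. The fingers move at their own pace and stop on an object; FORCE is the grip in N (left out, the last holds). Time passes only in rows, so rows that do not move let the fingers close. It gives the time, the measured TCP pose, the force and the opening at its end, in the units of the state.
- ctrl.get_obs(): the state, without advancing time (a new reading comes with each control period).
- ctrl.camera(name): name is "side" or "top" or "wrist"; returns (picture, depth): 420x560x3 uint8, red, green, blue; 420x560 float32, m along the optical axis (not along the pixel's ray), 0 where there is no reading.
- ctrl.camera_params(name): a dict with "vertical_fov" (degrees; the focal length in pixels is half the picture's height over the tangent of half this angle, whatever the lens; pixels are square), "cx", "cy" (the principal point, pixels), "camera_from_world" (4x4, takes a point from world to camera coordinates); the wrist camera has in their place "mount" (4x4, takes a point from camera to tool coordinates, whose origin is the TCP and whose axes are the tool frame's). Camera axes: x right, y down, z forward; pixel columns grow to the right and rows downward; lengths in m; the calibration is good to about 2 mm. The wrist camera is an equidistant fisheye: a pixel r from the principal point sees the ray r / f radians off the axis. A picture is of the moment at which its call begins: read the wrist's pose just before it. camera_params takes no time and is no camera call.
- ctrl.hand_in(): hands the job in, once; it reports no verdict.
Trained networks look in the newest picture that a camera, given by its name, has taken for a name from the list of things; names that differ only in an ending like _2 or _b are one class to them, and where a whole thing is asked for, a point or a joint stands for the part that bears it (a point fixed in the world has none). Each returns a list of dicts, best first, with "score" (0 to 1); they miss things now and then, are a little off and sometimes report something else, mostly with a low value. They report only what shows in the picture. A call takes as long as a camera call. They do not tell look-alikes from the thing itself.
- ctrl.spot_in(camera, label): "bbox" ([centre column, centre row, width, height] in pixels, round what is visible of it).
- ctrl.place_of(camera, label): "centre" ([column, row] in pixels: a listed point, or the origin of a listed thing).
The state is a dict: "time_s": time; "qpos": joint angles; "joint_vel": joint speeds; "tau": joint torques, N m; "ee_pos": TCP position; "eef_rot": TCP orientation; "force": force on the tool from outside, world axes, zero at the start; "moment": the same for the moment, N m; "grip_width": finger opening in m.
Only numpy, scipy, OpenCV 4.12 (cv2) and the standard library are available. Lean on these libraries where they do the work, as an engineer would, in place of code of your own. Each camera call takes 0.05 s, during which the arm holds its last target. There are 200 camera calls.

TASK

Fit the sowing drum to the bench seeder: with the fingertips, push the drum with the orange rims from the foot of its loading rails up the slope in one steady push, until it drops over the crest into its saddles against the rubber stops; do not lift it, and do not let it roll free on the slope. Then, with the drum home, push the red keeper arm round until it is fully home across the front of the drum. Leave the other things on the bench where they are.

Things in the scene. Friction and masses are not known exactly. Their poses are not given: they have to be found in the camera images.
- seeder: Bench drum seeder, fixed to the bench. Origin on the bench top (z 0), mid width; x runs along the loading rails the way the drum is pushed (away from the robot, yaw within 0.36 rad), y left, z up. Other entries give mm in this frame. Clear seed hopper behind the stops: x 144 to 192, top z 160. Blue drive housing on the right: x 42 to 128, y -133 to -83, top z 90. Nothing stands in front of the landing.
- landing (a point): Point midway between the two rails, at their height, on the level landing where the drum waits (seeder x -100, y 0, z 50). The rails are steel, 20 wide, at y -67 to -47 and 47 to 67, open between; level at z 50 from x -135 to -65, with a lip 8 high at x -135 to -127. Side plates 8 thick outside the rails (y +-67 to +-75) stand 14 above the rails all along.
- rails: The sloping part of the rails: 9 degrees, from seeder x -65, z 50 to the crest at x 60, z 69.8; 126.6 mm long. Origin midway between the rails on their top surface at the foot of the slope; x points up the slope, y to the left, z square to the rail tops.
- crest (a point): Point midway between the rails, at their height, at the top of the slope (seeder x 60, y 0, z 69.8). Beyond it the saddle floors fall 14 degrees forward to the rubber stops, whose faces are at x 118.7, z 58 to 118.
- drum: Sowing drum, lying across the rails on the landing: polished aluminium skin 66 mm diameter, 96 long, with small holes, smooth (friction about 0.35); at each end an orange rim 72 diameter, 14 wide, rolling on a rail; 124 long in all, about 0.4 kg, 5 mm end play. Origin at its centre, 36 above the rails; y along its axis, x and z turn as it rolls. Let go on the slope, it rolls back; past the crest it drops into the saddles.
- seat (a point): Where the drum's centre is when it is home in its saddles against the stops (seeder x 82.7, y 0, z 101.2 mm), a little beyond the crest.
- keeper (a joint): Red keeper arm on a vertical pivot left of the rails: flat bar 85 mm long, 12 thick, 18 high (z 91 to 109). Angle in rad: 0 points back towards the robot, splayed 0.35 rad outward (left) from the rails; grows as it swings inward, counter-clockwise from above; 0.35 is parallel to the rails; 1.92 is its end stop, fully home, square across the rails, pointing right. About 1 N at its end moves it; it stays where left.
- keeper_pivot (a point): Axis of the keeper arm, at the bar's mid height (seeder x 36, y 94, z 100 mm). The home arm stands 5 mm in front of the seated drum's rim.
- keeper_tip (a point): Middle of the free end of the red keeper arm, 85 mm from the pivot, z 100 mm.
- spare_drum: Spare drum with blue rims, standing on end on the bench to the right of the seeder, 72 mm diameter, 124 mm tall; origin at the centre of its underside. To be left alone.
- seed_jar: Amber seed jar with black cap, 56 mm diameter, 70 mm tall, on the bench to the left of the seeder; origin at the centre of its underside. To be left alone.
- seed_brush: Small brush lying on the bench to the left of the seeder, 160 mm long; origin under its middle. To be left alone.
- empty_rack: Grey empty 96-place rack, 127 x 85 x 40 mm, on the bench at the right; origin at the centre of its underside. To be left alone.
- nutrient: White bottle with blue cap, 74 mm diameter, 170 mm tall, far left or far right on the bench; origin at the centre of its underside. To be left alone.
- rinse: Green bottle with red cap, 66 mm diameter, 150 mm tall, far left or far right on the bench; origin at the centre of its underside. To be left alone.
Not all that is in view belongs to the job. Leave any pink look-alike of the drum alone.

How it is judged:
On the way, in this order (a step that is already met when the one before it is completed fails the run):
1. the drum is home in its saddles against the stops while the keeper still stands open (distance between drum and seat below 0.01 m and angle between the y axis of drum and the y axis of seeder, either way round below 0.08 rad and value of joint keeper below 0.9 rad), for 0.2 s.
2. the keeper is swung fully home across the front of the drum (distance between drum and seat below 0.01 m and angle between the y axis of drum and the y axis of seeder, either way round below 0.08 rad and value of joint keeper above 1.8 rad), for 0.2 s.
At the end, for the whole second after the job is handed in: The drum rests in its saddles, its centre within 10 mm of the seat point and its axis within 0.08 rad of square to the rails, at rest, and the keeper is at more than 1.80 rad of its 1.92 rad (all of step 2 and linear speed of drum below 0.02 m/s and angular speed of drum below 0.3 rad/s); the robot touches nothing.
It fails at once if the drum is lifted more than 8 mm off its rails ((x of drum in the frame of rails above 0 m and z of drum in the frame of rails above 0.044 m) or (x of drum in the frame of rails below 0 m and height (world z) of drum above 0.094 m)).
It fails at once if the drum rolls free on the slope (untouched and faster than 0.12 m/s, either way) (x of drum in the frame of rails between 0.008 and 0.118 m and contact force between each of the fingers, the arm and drum below 0.02 N and linear speed of drum above 0.12 m/s).
It fails at once if another thing on the bench is moved more than 30 mm (distance of any of spare_drum, seed_jar, seed_brush, empty_rack, nutrient, rinse from where it was at the start of the episode above 0.03 m).
It fails at once if an upright thing on the bench is tipped (angle between any of spare_drum, seed_jar, empty_rack, nutrient, rinse's own z axis and vertical above 0.35 rad).
It also fails if it takes over 58 s, if anything falls off the work surface, if the arm or the gripper's body presses on something with over 40 N, if the wrist force passes 120 N, or if a joint passes its speed limit or range.

## Working session

There is one attempt and no reset: what is moved stays moved. The work goes in short steps, Python scripts to look and compute and a shell command to move; the robot and the scene stay as the last step left them, time stands still between calls to the robot, and variables do not carry over. Pictures are saved under pics/ and viewed, about 8 in all and at most 12, crops included, and the job is handed in when it is done.

```bash
mkdir -p pics; ls
cat > h.py <<'E'
import numpy as np, cv2
from station import ctrl
from scipy.spatial.transform import Rotation as R
def pix2w(cam,uv,depth):
    p=ctrl.camera_params(cam); f=210/np.tan(np.radians(p['vertical_fov'])/2)
    c=np.array([(uv[0]-p['cx'])/f*depth,(uv[1]-p['cy'])/f*depth,depth,1])
    return (np.linalg.inv(p['camera_from_world'])@c)[:3]
def ray_z(cam,uv,z):
    a=pix2w(cam,uv,0.0);b=pix2w(cam,uv,1.0);d=b-a
    return a+d*(z-a[2])/d[2]
def w2pix(cam,P):
    p=ctrl.camera_params(cam); f=210/np.tan(np.radians(p['vertical_fov'])/2)
    c=np.asarray(p['camera_from_world'])@np.append(P,1); return np.array([p['cx']+f*c[0]/c[2],p['cy']+f*c[1]/c[2]])
E
python3 - <<'E'
from h import *
ims=[]
Z={'landing':.05,'crest':.0698,'drum':.086,'seat':.1012,'keeper_pivot':.1,'keeper_tip':.1,'seeder':0,'rails':.05}
for c in ['top','side']:
    im,d=ctrl.camera(c); cv2.imwrite(f'pics/{c}0.png',im[...,::-1]); np.save(c+'d.npy',d)
    for l in Z:
        for r in ctrl.place_of(c,l)[:3]:
            print(c,l,round(r['score'],2),np.round(r['centre'],1),np.round(ray_z(c,r['centre'],Z[l]),4))
    for l in ['drum','spare_drum','seed_jar','seed_brush']:
        for r in ctrl.spot_in(c,l)[:3]: print(c,l,round(r['score'],2),np.round(r['bbox']))
o=ctrl.get_obs();print(o)
E
```

```text
pics
top landing 0.61 [304.2 243.5] [ 0.4929 -0.08    0.05  ]
top crest 0.56 [292.3 195.1] [ 0.6468 -0.0408  0.0698]
top drum 0.98 [369.6 259.3] [ 0.4423 -0.2824  0.086 ]
top drum 0.62 [304.8 238.1] [ 0.5078 -0.0794  0.086 ]
top drum 0.46 [231.6 206.4] [0.6069 0.1518 0.086 ]
top seat 0.8 [292.2 186.1] [ 0.6706 -0.0391  0.1012]
top keeper_pivot 0.79 [265.5 209.7] [0.5953 0.0445 0.1   ]
top keeper_tip 0.6 [273.1 237.7] [0.5077 0.0202 0.1   ]
top keeper_tip 0.44 [291.8 196.3] [ 0.6383 -0.0379  0.1   ]
top keeper_tip 0.19 [125.6 206.2] [0.6038 0.4804 0.1   ]
top seeder 0.95 [293.5 213. ] [ 0.5973 -0.0479  0.    ]
top rails 0.51 [289.6 189.9] [ 0.667  -0.0329  0.05  ]
top drum 0.83 [373. 260.  34.  42.]
top drum 0.67 [308. 240.  44.  31.]
top drum 0.38 [233. 203.  21.  43.]
top spare_drum 0.9 [358. 201.  25.  28.]
top seed_jar 0.74 [249. 257.  18.  19.]
top seed_brush 0.61 [231. 204.  26.  45.]
side landing 0.79 [321.1 196.3] [ 0.4843 -0.0906  0.05  ]
side crest 0.81 [269.6 194.6] [ 0.6586 -0.0458  0.0698]
side drum 0.85 [339.2 159.9] [ 0.4424 -0.2448  0.086 ]
side drum 0.82 [315.8 192.5]
[... 574 characters left out ...]
 19.  29.]
side seed_brush 0.61 [268. 254.  49.  15.]
{'time_s': 1.3, 'qpos': array([ 1.19238406e+00,  2.99886690e-01,  1.52100410e+00, -1.78149287e-06,
        1.32070844e+00, -6.65813892e-02]), 'joint_vel': array([ 0.00166454, -0.00155998,  0.00073136, -0.00163201,  0.00025257,
        0.00126906]), 'tau': array([ 2.11834376e-04, -5.31667793e+01, -3.52908790e+01,  7.08904699e-02,
        2.13704375e-02,  7.68060261e-06]), 'ee_pos': array([0.16872941, 0.52346482, 0.20545115]), 'eef_rot': array([3.14159137e+00, 6.67371645e-06, 1.25896589e+00]), 'force': array([-0.12112374, -0.46967969, -1.2248224 ]), 'moment': array([-0.01161536, -0.02408251, -0.0229115 ]), 'grip_width': 0.09418174139530697}
```

View pics/top0.png

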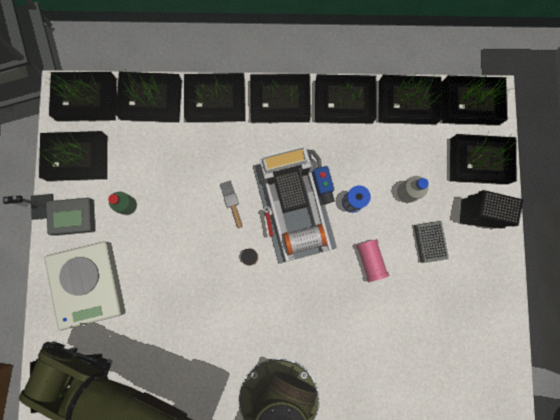

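View pics/side0.png

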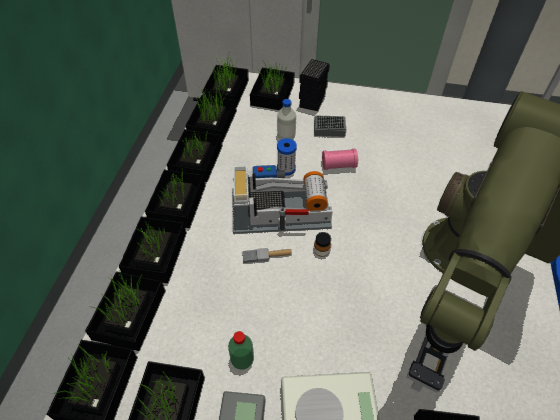

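The orange-rimmed drum on the rails is at top (305,239) and side (316,192). The pink look-alike is at top (373,260) and the blue-rimmed spare at top (357,200). I'll fit the seeder pose from these points, then work out the first move.

```bash
cat >> h.py <<'E'
def fit(src,dst):
    s=np.array(src);d=np.array(dst);sc=s.mean(0);dc=d.mean(0)
    a=s-sc;b=d-dc
    psi=np.arctan2((a[:,0]*b[:,1]-a[:,1]*b[:,0]).sum(),(a*b).sum())
    c,n=np.cos(psi),np.sin(psi);t=dc-np.array([[c,-n],[n,c]])@sc
    return t,psi,(s@np.array([[c,-n],[n,c]]).T+t-d)
def S(t,psi,p):
    c,n=np.cos(psi),np.sin(psi);return np.array([[c,-n],[n,c]])@p+t
def step(target,yaw):
    """remaining shift (cm, tool axes) and turn to a tool-down pose"""
    o=ctrl.get_obs();r=R.from_euler('xyz',o['eef_rot']);g=R.from_euler('xyz',[np.pi,0,yaw])
    print('t',o['time_s'],'pos',o['ee_pos'].round(4),'F',o['force'].round(1),'w',o['grip_width'].round(3))
    print('shift cm, if tool is turned as now',(r.inv().apply(target-o['ee_pos'])*100).round(2),'as then',(g.inv().apply(target-o['ee_pos'])*100).round(2),'turn',(r.inv()*g).as_rotvec().round(3))
E
python3 - <<'E'
from h import *
src=[(-.1,0),(.06,0),(.0827,0),(.036,.094),(0,0),(-.1,0)]*1
dst=[(.4886,-.0853),(.6527,-.0433),(.6738,-.0417),(.5905,.0462),(.5937,-.0544),(.505,-.0762)]
t,psi,res=fit(src,dst);print(t,psi);print((res*1000).round(1))
step(np.append(S(t,psi,np.array([-.165,0])),.25),psi+np.pi/2)
print(ctrl.camera_params('wrist'))
# crop
im=cv2.imread('pics/top0.png')[150:275,220:400];cv2.imwrite('pics/c1.png',cv2.resize(im,None,fx=4,fy=4,interpolation=cv2.INTER_CUBIC))
E
```

```text
[ 0.5916018  -0.05662806] 0.2665843377341565
[[ 6.5  2.3]
 [-3.2  2.5]
 [-2.4  6.9]
 [11.1 -2.7]
 [-2.1 -2.2]
 [-9.9 -6.8]]Traceback (most recent call last):
  File "<stdin>", line 5, in <module>
  File "h.py", line 25, in step
    print('t',o['time_s'],'pos',o['ee_pos'].round(4),'F',o['force'].round(1),'w',o['grip_width'].round(3))
                                                                                 ^^^^^^^^^^^^^^^^^^^^^
AttributeError: 'float' object has no attribute 'round'
```

```bash
sed -i "s/o\['grip_width'\].round(3)/round(o['grip_width'],3)/" h.py
python3 - <<'E'
from h import *
t=np.array([.5916,-.0566]);psi=.2666
step(np.append(S(t,psi,np.array([-.165,0])),.25),psi+np.pi/2)
print(ctrl.camera_params('wrist'))
im=cv2.imread('pics/top0.png')[150:275,220:400];cv2.imwrite('pics/c1.png',cv2.resize(im,None,fx=4,fy=4,interpolation=cv2.INTER_CUBIC))
E
```

```text
t 1.3 pos [0.1687 0.5235 0.2055] F [-0.1 -0.5 -1.2] w 0.094
shift cm, if tool is turned as now [-51.26  44.23  -4.45] as then [-67.1    9.01  -4.45] turn [-0.     0.    -0.578]
{'vertical_fov': 65.70646984690485, 'cx': 283.4828303045084, 'cy': 210.92903251253887, 'mount': array([[ 9.99999773e-01, -3.20313441e-04, -5.93349990e-04,
         4.67290773e-04],
       [ 4.74069343e-04,  9.59748298e-01,  2.80861141e-01,
        -8.13950365e-02],
       [ 4.79503044e-04, -2.80861358e-01,  9.59748231e-01,
        -1.78245339e-01],
       [ 0.00000000e+00,  0.00000000e+00,  0.00000000e+00,
         1.00000000e+00]])}
```

View pics/c1.png

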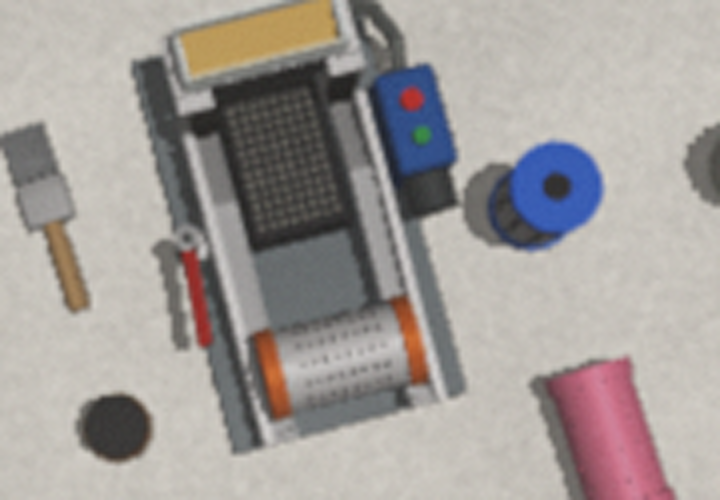

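The crop shows the orange-rimmed drum lying on the rails at about (340,360). The red keeper is open, roughly parallel to the rails, and the pink roll (610,425) and blue spare (545,195) are clear of it. Next I go to a pose behind the drum.

```bash
python3 -m inch '[0,0,-1.2,0,0,-0.145,0.6,0,0,-1.2,0,0,-0.145,0.6,0,0,-1.2,0,0,-0.145,0.6,0,0,-0.9,0,0,-0.143,0.6,-4.8,0.64,0,0,0,0,0.6,-4.8,0.64,0,0,0,0,0.6,-4.8,0.64,0,0,0,0,0.6,-4.8,0.64,0,0,0,0,0.6,-4.8,0.64,0,0,0,0,0.6,-4.8,0.64,0,0,0,0,0.6,-4.8,0.64,0,0,0,0,0.6,-4.8,0.64,0,0,0,0,0.6,-4.8,0.64,0,0,0,0,0.6,-4.8,0.64,0,0,0,0,0.6,-4.8,0.64,0,0,0,0,0.6,-4.8,0.64,0,0,0,0,0.6,-4.8,0.64,0,0,0,0,0.6,-4.8,0.64,0,0,0,0,0.6,0,0,0,0,0,0,0.6]'
cat >> h.py <<'E'
def wray(uv,z,o):
    p=ctrl.camera_params('wrist'); f=210/np.tan(np.radians(p['vertical_fov'])/2)
    v=np.array(uv)-[p['cx'],p['cy']];r=np.hypot(*v);th=r/f
    d=np.append(v/max(r,1e-9)*np.sin(th),np.cos(th));M=p['mount']
    q=R.from_euler('xyz',o['eef_rot'])
    a=q.apply(M[:3,3])+o['ee_pos'];d=q.apply(M[:3,:3]@d)
    return a+d*(z-a[2])/d[2]
E
cat > look.py <<'E'
import sys
from h import *
Z={'landing':.05,'crest':.0698,'drum':.086,'seat':.1012,'keeper_pivot':.1,'keeper_tip':.1,'seeder':0}
o=ctrl.get_obs();im,d=ctrl.camera('wrist');cv2.imwrite(sys.argv[1],im[...,::-1])
for l in Z:
    for r in ctrl.place_of('wrist',l)[:2]: print(l,round(r['score'],2),np.round(r['centre'],1),wray(r['centre'],Z[l],o).round(4))
step(np.append(S(np.array([.5916,-.0566]),.2666,np.array([-.165,0])),.25),.2666+np.pi/2)
E
python3 look.py pics/w1.png
```

```text
time_s: 3.68
ee_pos: [0.4323, -0.1034, 0.25]
eef_rot: [-3.141, -0.0, 1.834]
force: [-0.6, 0.1, 0.2]
grip_width: 0.0564
landing 0.61 [287.4 235.6] [ 0.49  -0.083  0.05 ]
landing 0.17 [287.5 286.6] [ 0.56   -0.0637  0.05  ]
drum 0.97 [134.9 158.2] [ 0.434  -0.2774  0.086 ]
drum 0.84 [286.6 261.6] [ 0.5085 -0.0793  0.086 ]
seat 0.57 [287.2 237.4] [ 0.4737 -0.0882  0.1012]
keeper_pivot 0.35 [ 66.8 265.2] [ 0.5943 -0.3592  0.1   ]
seeder 0.64 [286.6 290.5] [ 0.5942 -0.0552  0.    ]
t 4.075 pos [ 0.4319 -0.1006  0.2507] F [ 0.7 -0.5  0.6] w 0.056
shift cm, if tool is turned as now [0.04 0.07 0.07] as then [0.04 0.07 0.07] turn [0.    0.    0.001]
```

View pics/w1.png

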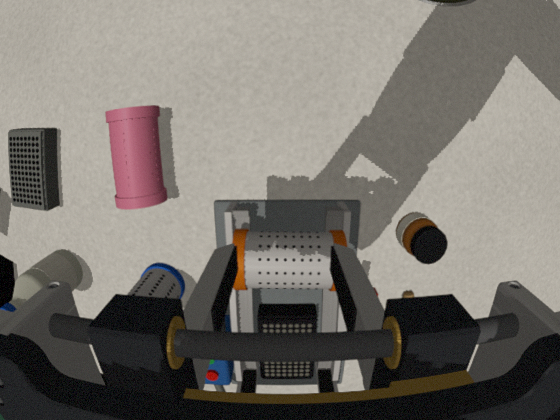

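The wrist view shows the drum square to the tool: its rims span columns 233–347 and the rear edge is at row 230. That puts its centre at about seeder x −0.086, with the seeder about 3–5 mm left of my fit. I'm lowering behind it.

```bash
python3 -m inch '[0.3,0,3,0,0,0,0.6,0,0,3,0,0,0,0.6,0,0,3,0,0,0,0.6,0,0,3,0,0,0,0.6,0,0,3,0,0,0,0.6,0,0,2.4,0,0,0,0.6,0,0,0,0,0,0,0.6]'
python3 look.py pics/w2.png
python3 - <<'E'
from h import *
im,d=ctrl.camera('side');cv2.imwrite('pics/s2.png',cv2.resize(im[120:270,230:390,::-1],None,fx=4.5,fy=4,interpolation=cv2.INTER_CUBIC))
E
```

```text
time_s: 4.95
ee_pos: [0.4304, -0.0978, 0.0755]
eef_rot: [-3.139, -0.001, 1.838]
force: [0.8, -0.2, 0.9]
grip_width: 0.0561
landing 0.7 [283.3 316.8] [ 0.4893 -0.0819  0.05  ]
drum 0.69 [282.1 364.2] [ 0.5047 -0.0786  0.086 ]
drum 0.62 [ 46.4 184.6] [ 0.4225 -0.2578  0.086 ]
seat 0.74 [278.9 364.7] [ 0.4919 -0.0841  0.1012]
t 5.35 pos [ 0.4314 -0.0985  0.077 ] F [-0.3 -0.1  0. ] w 0.057
shift cm, if tool is turned as now [ -0.19   0.07 -17.3 ] as then [ -0.18   0.05 -17.3 ] turn [ 0.001  0.001 -0.   ]
```

View pics/w2.png

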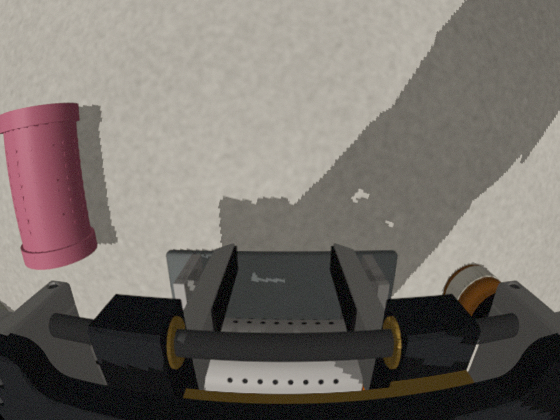

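View pics/s2.png

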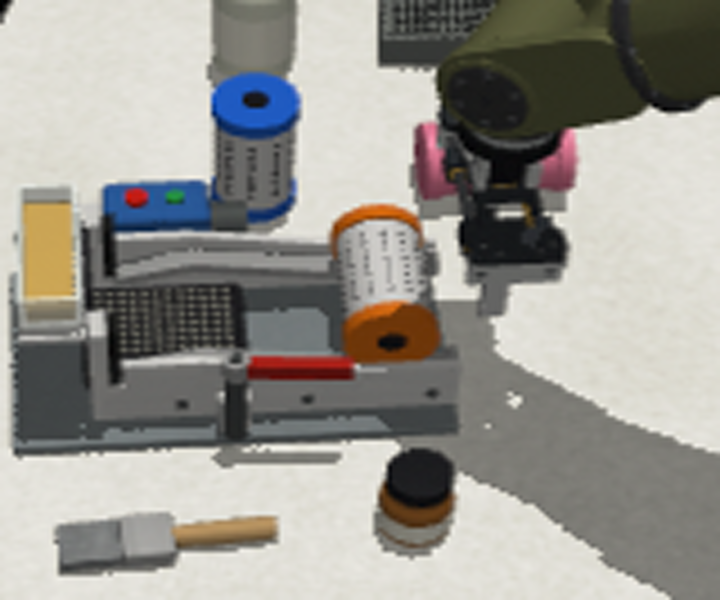

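The fingers are lowered behind the drum, at crop (490,300), centred on it; base edges in the wrist view are at columns 167 and 397. Next is a slow push across the landing to the foot of the slope.

```bash
python3 -m inch '[0,0.4,0,0,0,0,0.6,0,0.4,0,0,0,0,0.6,0,0.4,0,0,0,0,0.6,0,0.4,0,0,0,0,0.6,0,0.4,0,0,0,0,0.6,0,0.4,0,0,0,0,0.6,0,0.4,0,0,0,0,0.6,0,0.4,0,0,0,0,0.6,0,0.4,0,0,0,0,0.6,0,0.4,0,0,0,0,0.6,0,0.4,0,0,0,0,0.6,0,0.4,0,0,0,0,0.6,0,0.4,0,0,0,0,0.6]'
cat > chk.py <<'E'
import sys
from h import *
t=np.array([.5916,-.0566]);psi=.2666
def inv(p): c,n=np.cos(psi),np.sin(psi);return (np.array([[c,n],[-n,c]])@(p[:2]-t)).round(4)
o=ctrl.get_obs();print('tcp seeder',inv(o['ee_pos']),o['ee_pos'][2].round(4),o['force'].round(1),o['time_s'])
for c in ['side','top']:
    im,d=ctrl.camera(c)
    if len(sys.argv)>1 and c=='side': cv2.imwrite(sys.argv[1],cv2.resize(im[120:270,230:390,::-1],None,fx=4.5,fy=4,interpolation=cv2.INTER_CUBIC))
    for l in ['drum','keeper_tip','keeper_pivot']:
        for r in ctrl.place_of(c,l)[:2]: print(c,l,round(r['score'],2),np.round(r['centre'],1),inv(ray_z(c,r['centre'],.086 if l=='drum' else .1)))
E
python3 chk.py pics/s3.png
```

```text
time_s: 7.02
ee_pos: [0.4815, -0.0847, 0.0764]
eef_rot: [-3.141, -0.0, 1.837]
force: [-1.7, 0.5, 0.4]
grip_width: 0.0566
tcp seeder [-0.1136  0.0019] 0.0764 [-1.7  0.5  0.4] 7.025
side drum 0.94 [313.4 192.9] [-0.0817  0.0088]
side drum 0.8 [339.6 160.2] [-0.1947 -0.1406]
side keeper_tip 0.71 [310.9 190.6] [-0.0721  0.01  ]
side keeper_tip 0.57 [307.6 210.2] [-0.0518  0.0939]
side keeper_pivot 0.75 [282.3 210.8] [0.0311 0.0909]
side keeper_pivot 0.55 [323.5 249.7] [-0.0838  0.2515]
top drum 0.97 [369.  259.9] [-0.2048 -0.1762]
top drum 0.55 [304.2 232.1] [-0.0681 -0.0032]
top keeper_tip 0.44 [272.9 238.4] [-0.0626  0.0974]
top keeper_pivot 0.76 [267.2 205.7] [0.041  0.0882]
top keeper_pivot 0.49 [273.4 236.3] [-0.0567  0.0942]
```

View pics/s3.png

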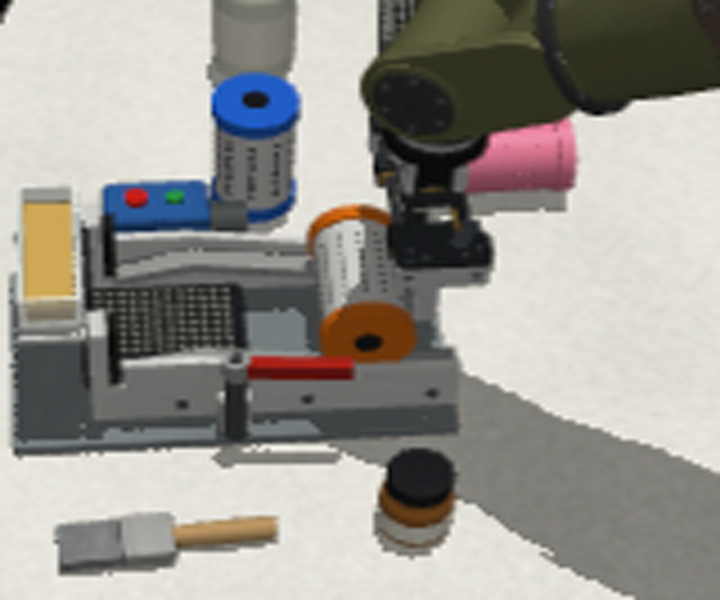

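The drum (crop 365,300) has rolled ahead of the fingers to the foot of the slope and is square. I'm continuing the same push up the slope.

```bash
python3 -m inch '[0,0.4,0,0,0,0,0.6,0,0.4,-0.063,0,0,0,0.6,0,0.4,-0.063,0,0,0,0.6,0,0.4,-0.063,0,0,0,0.6,0,0.4,-0.063,0,0,0,0.6,0,0.4,-0.063,0,0,0,0.6,0,0.4,-0.063,0,0,0,0.6,0,0.4,-0.063,0,0,0,0.6,0,0.4,-0.063,0,0,0,0.6,0,0.4,-0.063,0,0,0,0.6,0,0.4,-0.063,0,0,0,0.6,0,0.4,-0.063,0,0,0,0.6,0,0.4,-0.063,0,0,0,0.6,0,0.4,-0.063,0,0,0,0.6,0,0.4,-0.063,0,0,0,0.6,0,0.4,-0.063,0,0,0,0.6,0,0.4,-0.063,0,0,0,0.6,0,0.4,-0.063,0,0,0,0.6,0,0.4,-0.063,0,0,0,0.6,0,0.4,-0.063,0,0,0,0.6]'
python3 -m inch '[0,0.4,-0.063,0,0,0,0.6,0,0.4,-0.063,0,0,0,0.6,0,0.4,-0.063,0,0,0,0.6,0,0.4,-0.063,0,0,0,0.6,0,0.4,-0.063,0,0,0,0.6,0,0.4,-0.063,0,0,0,0.6,0,0.4,-0.063,0,0,0,0.6,0,0.4,-0.063,0,0,0,0.6,0,0.4,-0.063,0,0,0,0.6,0,0.4,-0.063,0,0,0,0.6,0,0.4,0,0,0,0,0.6,0,0.4,0,0,0,0,0.6,0,0.4,0,0,0,0,0.6,0,0.4,0,0,0,0,0.6]'
python3 chk.py pics/s4.png
```

```text
time_s: 9.93
ee_pos: [0.5588, -0.0636, 0.0885]
eef_rot: [3.142, 0.0, 1.837]
force: [-0.1, -0.2, 0.7]
grip_width: 0.0561
time_s: 11.68
ee_pos: [0.6128, -0.0489, 0.0947]
eef_rot: [3.142, 0.0, 1.837]
force: [-0.3, -0.1, 0.3]
grip_width: 0.0565
tcp seeder [0.0225 0.0019] 0.0947 [-0.3 -0.1  0.3] 11.675
side drum 0.95 [267.8 186.6] [ 0.0722 -0.03  ]
side drum 0.68 [270.4 193.8] [0.0651 0.0032]
side keeper_tip 0.67 [308.1 213.6] [-0.0519  0.1081]
side keeper_pivot 0.85 [285.2 209.9] [0.0213 0.0878]
top drum 0.59 [369.5 258.5] [-0.201  -0.1789]
top drum 0.47 [293.1 189.2] [ 0.0728 -0.0054]
top keeper_tip 0.55 [272.7 234.1] [-0.0496  0.0945]
top keeper_pivot 0.9 [265.7 209.4] [0.0309 0.0957]
```

View pics/s4.png

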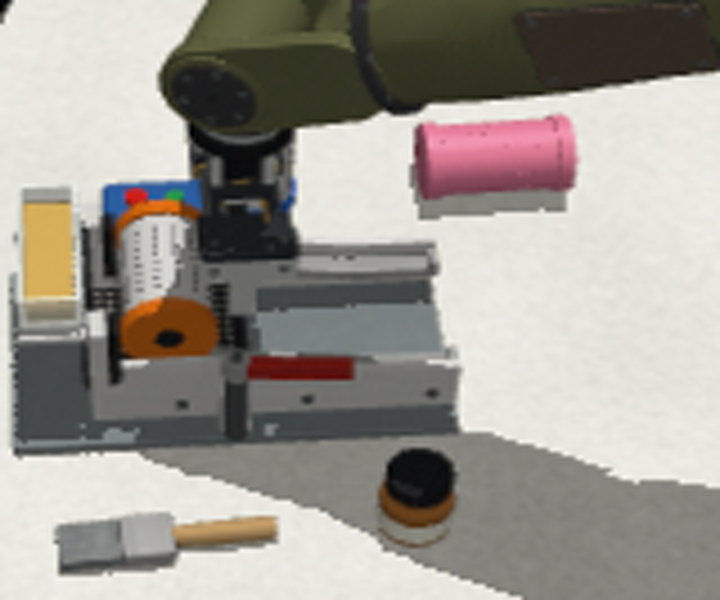

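The drum has crossed the crest and appears to be against the stops (crop 170,290). I'll follow up gently 12 mm to make sure.

```bash
python3 -m inch '[0,0.3,0,0,0,0,0.6,0,0.3,0,0,0,0,0.6,0,0.3,0,0,0,0,0.6,0,0.3,0,0,0,0,0.6]'
python3 -m inch '[0,0.2,0,0,0,0,0.6,0,0.1,0,0,0,0,0.6,0,0,0,0,0,0,0.6]'
python3 chk.py
python3 - <<'E'
from h import *
# depth-based drum centre: skin/rim top in top view
im,d=ctrl.camera('top');t=np.array([.5916,-.0566]);psi=.2666
hsv=cv2.cvtColor(im,cv2.COLOR_RGB2HSV);m=cv2.inRange(hsv,(5,150,90),(16,255,255))
v,u=np.nonzero(m[150:260,230:340]);v+=150;u+=230
P=np.array([pix2w('top',(a,b),d[b,a]) for a,b in zip(u,v)]);P=P[P[:,2]>.09]
c,n=np.cos(psi),np.sin(psi);q=(P[:,:2]-t)@np.array([[c,-n],[n,c]])
for s in (q[:,1]>0,q[:,1]<0): print(len(q[s]),'x',q[s,0].min().round(4),q[s,0].max().round(4),'y',q[s,1].min().round(4),q[s,1].max().round(4),'ztop',np.percentile(P[s,2],98).round(4),'x at top',q[s,0][P[s,2]>np.percentile(P[s,2],70)].mean().round(4))
E
```

```text
time_s: 12.58
ee_pos: [0.6243, -0.0457, 0.0947]
eef_rot: [-3.142, -0.0, 1.837]
force: [0.0, -0.2, -0.3]
grip_width: 0.0563
time_s: 12.95
ee_pos: [0.6251, -0.0455, 0.0945]
eef_rot: [-3.136, -0.001, 1.837]
force: [-17.0, -2.6, 7.6]
grip_width: 0.0567
tcp seeder [0.0352 0.0019] 0.0945 [-17.   -2.6   7.6] 12.95
side drum 0.97 [339.6 156.2] [-0.1978 -0.1609]
side drum 0.73 [269.2 192.3] [ 0.0688 -0.0038]
side keeper_tip 0.47 [306.8 212. ] [-0.0484  0.1012]
side keeper_pivot 0.81 [284.9 212.8] [0.0232 0.0998]
side keeper_pivot 0.44 [242.7 360.9] [0.1706 0.5816]
top drum 0.77 [369.8 261.5] [-0.2102 -0.1772]
top drum 0.31 [247.4 253.9] [-0.0879  0.1865]
top keeper_tip 0.39 [273.3 237.6] [-0.0606  0.0955]
27 x 0.0797 0.1108 y 0.0483 0.0592 ztop 0.1388 x at top 0.0853Traceback (most recent call last):
  File "<stdin>", line 8, in <module>
    return umr_minimum(a, axis, None, out, keepdims, initial, where)
ValueError: zero-size array to reduction operation minimum which has no identity
```

The 17 N reaction shows the drum is firmly against the stops. It also puts my seeder fit about 6 mm too far in x, which agrees with the pivot readings. I'm backing off, rising, and closing the fingers to check the seat and see the keeper.

```bash
python3 -m inch '[0,-0.5,0,0,0,0,0.6,0,-2,0,0,0,0,0.6,0,-3.5,0,0,0,0,0.6,0,-3.5,-2,0,0,0,0.4,0,-3,-4,0,0,0,0.2,0,0,-5,0,0,0,0,0,0,-3,0,0,0,0,0,0,0,0,0,0,0]'
python3 chk.py
sed -i 's/^step.*//' look.py; python3 look.py pics/w5.png
```

```text
time_s: 14.4
ee_pos: [0.5072, -0.078, 0.2369]
eef_rot: [3.138, 0.002, 1.837]
force: [0.5, -0.9, -0.5]
grip_width: 0.0098
tcp seeder [-0.0871  0.0016] 0.2369 [ 0.5 -0.9 -0.5] 14.4
side drum 0.76 [269.3 191.3] [ 0.0682 -0.0083]
side drum 0.68 [338.8 157.9] [-0.1935 -0.1525]
side keeper_tip 0.51 [309.9 214.6] [-0.0573  0.1126]
side keeper_pivot 0.72 [281.4 211.2] [0.0342 0.0924]
top drum 0.98 [292.5 189.8] [ 0.0714 -0.0031]
top drum 0.85 [370.4 257.6] [-0.1991 -0.1824]
top keeper_tip 0.7 [273.9 240.6] [-0.0701  0.0962]
top keeper_pivot 0.96 [263.5 208.1] [0.0367 0.1013]
landing 0.58 [282.1 176.2] [ 0.4909 -0.0837  0.05  ]
drum 0.56 [124.5  98.5] [ 0.4437 -0.271   0.086 ]
drum 0.36 [281.2 335.9] [ 0.6771 -0.0344  0.086 ]
keeper_pivot 0.71 [362.7 303.4] [0.5988 0.0417 0.1   ]
keeper_pivot 0.27 [145.3 242.1] [ 0.5904 -0.2128  0.1   ]
keeper_tip 0.64 [377.2 232.2] [0.5125 0.0259 0.1   ]
seeder 0.75 [284.5 242.7] [ 0.5871 -0.0545  0.    ]
```

View pics/w5.png

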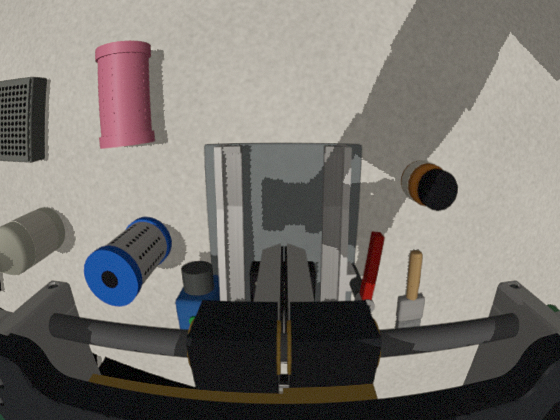

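The drum reads the same now that I've backed off, so it sits in its saddles. The red keeper's tip is at about (377,233) and its pivot at (366,303), i.e. angle about 0.26. I'm going to its outer side and lowering with the fingers shut.

```bash
python3 -m inch '[3.8,1.4,0,0,0,0,0,3.8,1.4,0,0,0,0,0,3.8,1.4,0,0,0,0,0,3.8,1.2,0,0,0,0,0,0,0,3,0,0,0,0,0,0,3,0,0,0,0,0,0,3,0,0,0,0,0,0,3,0,0,0,0,0,0,2.9,0,0,0,0,0,0,0,0,0,0,0]'
python3 look.py pics/w6.png
python3 - <<'E'
import numpy as np
piv=np.array([.032,.094]);r=.06
prev=None
for phi in np.append(np.linspace(-.09,1.57,14),1.57):
    u=-np.array([np.cos(phi),np.sin(phi)]);b=np.array([-np.sin(phi),np.cos(phi)])
    p=piv+r*u+(.006+.008*abs(np.sin(phi))+.0125*abs(np.cos(phi)))*b
    print(phi.round(2),(p*100).round(2), None if prev is None else ('tool x,y',((p-prev)[::-1]*100).round(2)));prev=p
E
python3 chk.py pics/s6.png | head -1
```

```text
time_s: 16.45
ee_pos: [0.5175, 0.0829, 0.0842]
eef_rot: [-3.138, -0.001, 1.837]
force: [0.4, -0.5, 0.1]
grip_width: 0.0006
landing 0.88 [ 78.3 145. ] [ 0.4898 -0.0843  0.05  ]
drum 0.95 [ 92.7 385.3] [ 0.6928 -0.0483  0.086 ]
drum 0.74 [193.3 357.2] [0.6134 0.0408 0.086 ]
keeper_tip 0.6 [188. 237.] [0.5133 0.0272 0.1   ]
seeder 0.97 [123.  248.9] [ 0.5897 -0.0566  0.    ]
-0.09 [-2.6  11.85] None
0.04 [-2.87 11.05] ('tool x,y', array([-0.8 , -0.26]))
0.17 [-3.04 10.35] ('tool x,y', array([-0.7 , -0.18]))
0.29 [-3.13  9.61] ('tool x,y', array([-0.74, -0.09]))
0.42 [-3.12  8.84] ('tool x,y', array([-0.77,  0.01]))
0.55 [-3.01  8.05] ('tool x,y', array([-0.79,  0.11]))
0.68 [-2.78  7.26] ('tool x,y', array([-0.79,  0.23]))
0.8 [-2.44  6.5 ] ('tool x,y', array([-0.77,  0.34]))
0.93 [-1.97  5.77] ('tool x,y', array([-0.73,  0.46]))
1.06 [-1.4  5.1] ('tool x,y', array([-0.67,  0.57]))
1.19 [-0.73  4.51] ('tool x,y', array([-0.59,  0.68]))
1.31 [0.04 4.02] ('tool x,y', array([-0.49,  0.77]))
1.44 [0.89 3.65] ('tool x,y', array([-0.38,  0.85]))
1.57 [1.79 3.4 ] ('tool x,y', array([-0.25,  0.9 ]))
1.57 [1.79 3.4 ] ('tool x,y', array([0., 0.]))
tcp seeder [-0.0334  0.1538] 0.0864 [ 0.3 -0.1  0. ] 16.85
```

View pics/s6.png

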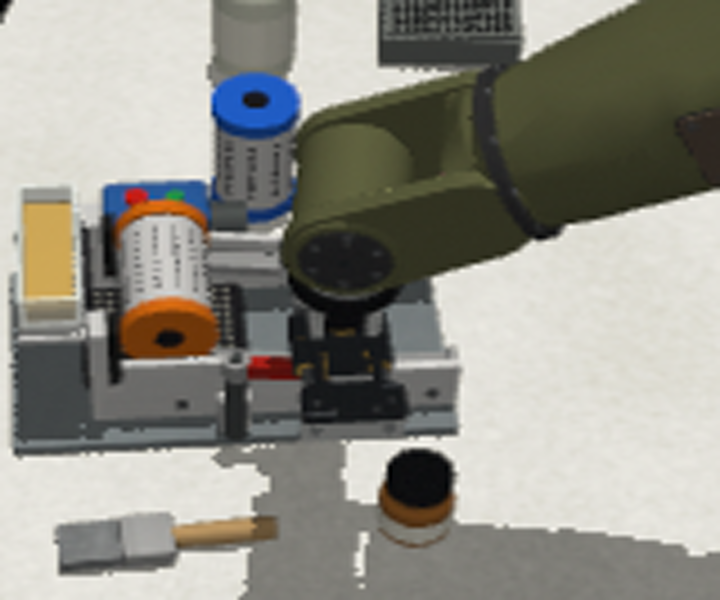

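The shut fingers are lowered outside the keeper (crop ~355,400), and the drum is still seated. I'm swinging the keeper along the computed arc.

```bash
python3 -m inch '[-1.2,0.2,0,0,0,0,0,-1.2,0.2,0,0,0,0,0,-1.1,0.2,0,0,0,0,0,-0.8,-0.2,0,0,0,0,0,-0.7,-0.2,0,0,0,0,0,-0.75,-0.1,0,0,0,0,0,-0.8,0,0,0,0,0,0,-0.8,0.1,0,0,0,0,0,-0.8,0.2,0,0,0,0,0,-0.8,0.35,0,0,0,0,0,-0.7,0.45,0,0,0,0,0,-0.7,0.6,0,0,0,0,0,-0.6,0.7,0,0,0,0,0,-0.5,0.8,0,0,0,0,0,-0.4,0.6,0,0,0,0,0]'
python3 chk.py
```

```text
time_s: 19.12
ee_pos: [0.5879, -0.0212, 0.0856]
eef_rot: [-3.141, 0.0, 1.837]
force: [-1.1, 0.5, 0.1]
grip_width: 0.0004
tcp seeder [0.0058 0.0351] 0.0856 [-1.1  0.5  0.1] 19.125
side drum 0.85 [267.9 188.5] [ 0.0723 -0.0213]
side drum 0.78 [338.7 157. ] [-0.1939 -0.1571]
side keeper_pivot 0.58 [283.7 210.8] [0.0265 0.0912]
top drum 0.84 [372.4 259.7] [-0.207  -0.1867]
top drum 0.61 [293.6 188.2] [ 0.0755 -0.0078]
top keeper_pivot 0.78 [265.1 208.8] [0.0333 0.097 ]
```

```bash
python3 -m inch '[-0.1,0.4,0,0,0,0,0,0,0.4,0,0,0,0,0]'; python3 -m inch '[0,0.15,0,0,0,0,0,0,0.15,0,0,0,0,0]';python3 chk.py pics/s7.png|head -1
```

```text
time_s: 19.77
ee_pos: [0.5955, -0.02, 0.0858]
eef_rot: [-3.141, 0.0, 1.837]
force: [-0.9, -1.1, 0.6]
grip_width: 0.0003
time_s: 20.02
ee_pos: [0.5975, -0.0195, 0.0856]
eef_rot: [-3.139, -0.0, 1.837]
force: [-12.7, -4.9, 7.3]
grip_width: 0.0008
tcp seeder [0.0154 0.0343] 0.0856 [-12.7  -4.9   7.3] 20.025
```

View pics/s7.png

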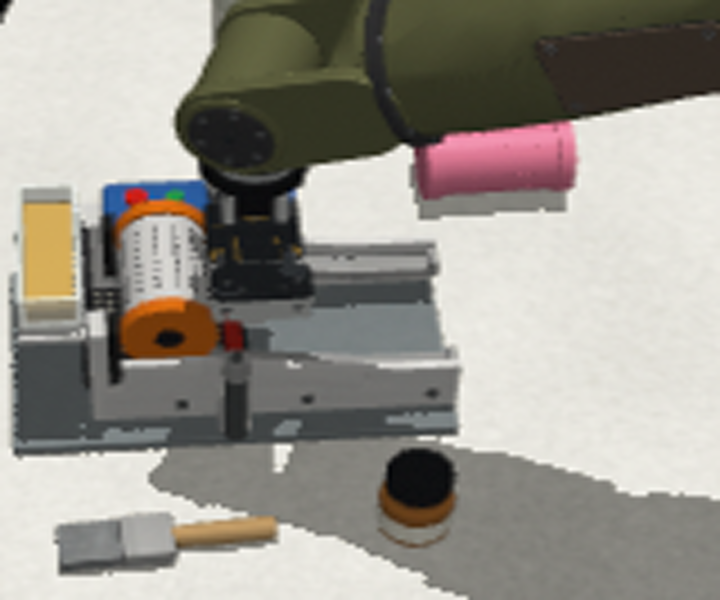

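The keeper is now across the front of the drum (crop 232,335) and pressing on its end stop with 13 N. I'll back straight off, rise, and check.

```bash
python3 -m inch '[0,-0.5,0,0,0,0,0,0,-2,0,0,0,0,0,0,-3,0,0,0,0,0,0,-3,-2,0,0,0,0,0,-3,-4,0,0,0,0,0,-3,-4,0,0,0,0,0,-3,-3,0,0,0,0,0,0,0,0,0,0,0,0,0,0,0,0,0,0]'
python3 chk.py pics/s8.png
python3 - <<'E'
from h import *
im,d=ctrl.camera('top')
a=cv2.resize(im[150:275,220:400,::-1],None,fx=4,fy=4,interpolation=cv2.INTER_CUBIC)
cv2.imwrite('pics/t8.png',a)
E
```

```text
time_s: 21.55
ee_pos: [0.4296, -0.065, 0.215]
eef_rot: [-3.141, -0.0, 1.837]
force: [-1.0, 0.5, -0.2]
grip_width: 0.0002
tcp seeder [-0.1585  0.0345] 0.215 [-1.   0.5 -0.2] 21.55
side drum 0.67 [338.  154.7] [-0.1931 -0.169 ]
side drum 0.64 [267.  188.8] [ 0.0755 -0.0201]
side keeper_tip 0.54 [281.2 192. ] [0.0288 0.0096]
side keeper_pivot 0.81 [285.  213.4] [0.0231 0.1023]
side keeper_pivot 0.43 [329.1 129. ] [-0.1762 -0.2948]
top drum 0.92 [293.  190.6] [ 0.0686 -0.0039]
top drum 0.61 [369.5 262.2] [-0.2121 -0.1757]
top keeper_tip 0.66 [294.1 205. ] [0.0214 0.006 ]
top keeper_pivot 0.97 [263.9 207.8] [0.0373 0.0998]
```

View pics/t8.png

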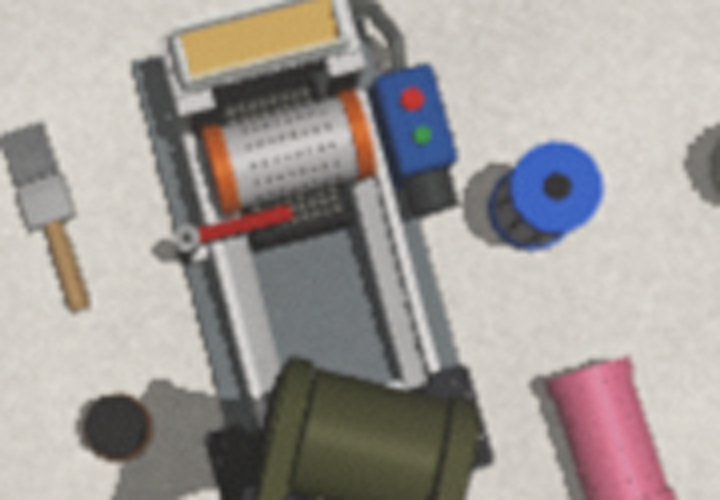

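The keeper, running from crop (187,238) to (292,212), is parallel to the seated drum and square across the rails. The other things have not moved. Handing in.

```bash
python3 -c "
from station import ctrl
print(ctrl.hand_in())"
```

```text
the job is handed in; nothing more can be done
None
```

The drum with the orange rims is seated against its stops, the red keeper is home across its front, and the job is handed in at about 22 s of the 58 s allowed. Hand-in gave no verdict.

- **Drum:** I pushed it with two fingertips along the landing, up the slope and over the crest. There were short holds on the way for pictures, the longest at the foot of the slope. I then nudged it against the stops until the force read 17 N.
- **Keeper:** I swung it round with the fingers shut until it met its end stop, at about 13 N, then backed the arm off clear of everything.
- **Last checks:** The final top view shows the drum seated and the keeper across its front, square to the rails and parallel to the drum within about 2 degrees. The spare drum, jar, brush and pink look-alike are where they were; I did not check the rack and bottles closely at the end.
- **Disagreement:** My fitted seeder position came out about 6 mm too far in x compared with both contact positions. The network's side-view drum readings also wandered by about 2 cm along the drum's length, so I relied on the contact forces and pictures instead.

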